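Tip the posting box so its red slotted face is up

ROBOT

A 6-joint arm with a two-finger parallel gripper is mounted at the origin on the work surface. World frame = base frame: x ahead of the robot, y to its left, z up, the work surface at z = 0. Lengths are in mm, angles in rad, forces in N, time in s.
With the tool pointing down it reaches from about 325 to 900 mm from the base axis. Payload 3.5 kg.
Tool frame: the origin (TCP) lies between the finger pads; the fingertips stand 11 mm ahead of it and the grasp point (between the pads) lies 8 mm behind it (bot.tcp_to_tips is the distance from the TCP to the fingertips, in mm); z points along the fingers, x is the direction in which the jaws open and shut, and the axes are right-handed (so a half turn about z gives the same grasp; the last joint's range is limited). The gripper opens to 85 mm and grips with 20 to 120 N. Pads are 22 mm wide; open, the fingers measure 114 mm over their backs; the gripper's body (76 mm by 85 mm) begins 54 mm behind the grasp point. The pads swing forward as they close: fully open they stand 13 mm farther back than shut.
Start: joints at [1.196, 0.276, -0.026, 1.268, 0, 1.467], TCP at [167.798, 602.051, 242.313] pointing down, gripper open.
Joint ranges: [-3.12, 3.12], [-0.85, 1.88], [-1.08, 1.24], [-1.95, 2.15], [-1.57, 1.53], [-3.14, 3.14]. Speed limits (rad/s): [2.57, 2.57, 3.14, 3.14, 3.14, 3.14].

INTERFACE

Orientations are given as a unit quaternion [w, x, y, z].
In Python, from rig import bot gives the robot as it stands.
- The arm moves only by the tool move_arm, never from a script. Its argument "targets" is a list that holds one entry, the list of rows, each a list of 5 numbers: the opening, from 0 (shut) to 1 (fully open), then the shift along the tool's x, y, z in m, then the turn about the tool's z in degrees. A call has 1 to 8 rows; each row is the pose to reach, as a shift and turn from the pose commanded when the call began, along the tool's axes at that moment; what a row does not reach only later rows make up. A row lasts 1/12 s, in which the tool goes at most 41.7 mm and 7.16 degrees, less where a joint would pass 70% of its speed; a pose out of reach is approached as far as the arm can. A call with a gripper value outside its range is refused whole. The fingers move at their own pace and stop on an object; "grip_force" is the grip in N (left out, the last holds). Time passes only in rows, so rows that repeat a pose let the fingers close. It gives the time, the measured TCP pose, the force and the opening at its end, in the units of the state.
- bot.sense(): the state, without advancing time (a new reading comes with each control period).
- bot.snapshot(name): name is "scene" or "side" or "wrist"; returns the picture (384x512x3 uint8, blue, green, red); there is no depth.
- bot.get_calibration(name): a dict with "intrinsics" (3x3 intrinsics, pixels), "k1" (the pictures are not rectified: a ray, as slopes to the right and down, at radius r is drawn at 1 + k1 r^2 times it, then the intrinsics apply), "cam_to_world" (4x4, takes a point from camera to world coordinates). Camera axes: x right, y down, z forward; pixel columns grow to the right and rows downward; lengths in mm; the calibration is good to about 2 mm. A picture is of the moment at which its call begins: read the wrist's pose just before it. get_calibration takes no time and is no camera call; for the wrist camera it gives the pose at the moment of the call.
- bot.sign_off(): hands the job in, once; it reports no verdict.
The state is a dict: "time": time; "joints": joint angles; "dq": joint speeds; "effort": joint torques, N m; "position": TCP position; "eef_rot": TCP orientation; "contact_force": force on the tool from outside, world axes, zero at the start; "wrist_torque": the same for the moment, N m; "finger_gap": finger opening in mm.
Only numpy, scipy, OpenCV 4.12 (cv2) and the standard library are available. Lean on these libraries where they do the work, as an engineer would, in place of code of your own. Each camera call takes 0.05 s, during which the arm holds its last target. There are 200 camera calls.

TASK

Two wooden posting boxes stand on end on grey play mats. Tip the one with the red slotted face over its bottom edge, away from that face, so that it lies on the pale rectangle in the middle of its own mat, along it, with the red face up and ready for posting counters. Leave the box with the blue face standing where it is.

Things in the scene. Friction and masses are not known exactly. Their poses are not given: they have to be found in the camera images.
- red_box_center (a point): Centre of the box to tip: wood, small red dot on its top end, 60 x 60 x 110 mm, 0.15-0.31 kg, standing on a square end at first. x points out of its red face (black slot), which looks roughly away from the robot; z along the length, up at first. Pushed squarely near the top it tips, not slides; past balance, about 29 degrees, it falls over by itself.
- red_mat_center (a point): Middle of the top of the grey mat under that box: fixed, 280 x 130 mm, 4 mm thick, x along its length, z up. A pale rectangle 110 x 60 mm is drawn here, long side along x. The box stands about 85 mm from here towards +x, red face to +x, so tipping it once towards -x lays it about on the rectangle.
- blue_box_center (a point): Centre of the look-alike to leave standing: same size and wood, but with a blue dot on top and a blue face that has a round black hole. It stands on end on a like mat of its own, 0.2 m or more to the side; x points out of the blue face, z up.
Mind the look-alikes: they are no part of the job. What is shaped like the part that bears blue_box_center but turquoise is not meant.

How it is judged:
By the outcome, as a careful person would: the job done as asked, in the order asked, and still so for the second after the job is handed in, with the robot touching nothing.
It also fails if it takes over 29 s, if anything falls off the work surface, if the arm or the gripper's body presses on something with over 40 N, if the wrist force passes 120 N, or if a joint passes its speed limit or range.

## Working session

There is one attempt and no reset: what is moved stays moved. The work goes in short steps, Python scripts to look and compute and a tool call to move; the robot and the scene stay as the last step left them, time stands still between calls to the robot, and variables do not carry over. Pictures are saved under pics/ and viewed, about 8 in all and at most 12, crops included, and the job is handed in when it is done.

Besides the shell and the picture viewer there is one more tool, called after "Emit:" by a JSON object that holds its "op" and its "data", one argument or row to a line. move_arm: Moves the arm, as the interface text tells. Its arguments: {"type":"object","properties":{"targets":{"type":"array","items":{"type":"array","items":{"type":"array","items":{"type":"number"}}}},"grip_force":{"type":"number"}},"required":["targets"]}

```bash
mkdir -p pics
python3 - <<'E'
from rig import bot
import cv2, numpy as np
a=bot.snapshot("scene"); b=bot.snapshot("side")
cv2.imwrite("pics/scene0.png",a); cv2.imwrite("pics/side0.png",b)
print(bot.sense())
for n in("scene","side"):
    c=bot.get_calibration(n); print(n,c["k1"],np.round(c["intrinsics"],1).tolist(),np.round(c["cam_to_world"],3).tolist())
E
```

```text
{'time': 0.1, 'joints': array([ 1.19560910e+00,  2.77083241e-01, -2.77625692e-02,  1.26798627e+00,
        4.65473568e-05,  1.46739929e+00]), 'dq': array([ 0.0013421 , -0.00071077,  0.00526456,  0.00105543, -0.00063307,
        0.00151733]), 'effort': array([ 5.35623940e-05, -4.46707284e+01,  2.96128929e+01,  8.43322923e-03,
       -1.32264918e-04,  5.79165473e-06]), 'position': array([167.52777956, 601.41734438, 241.24627933]), 'eef_rot': array([ 5.08759588e-04,  7.96384040e-01,  6.04790397e-01, -8.81917637e-04]), 'contact_force': array([ 0.01373126,  0.11205268, -0.66383912]), 'wrist_torque': array([-0.02891248,  0.01997566,  0.00846243]), 'finger_gap': 85.22660776208544}
scene -0.1018587248950718 [[408.9, 0.0, 260.6], [0.0, 408.9, 183.0], [0.0, 0.0, 1.0]] [[0.096, 0.889, -0.447, 988.75], [0.995, -0.086, 0.044, -148.193], [0.0, -0.449, -0.893, 820.544], [0.0, 0.0, 0.0, 1.0]]
side -0.17155003252943346 [[477.7, 0.0, 254.3], [0.0, 477.7, 193.2], [0.0, 0.0, 1.0]] [[-0.942, -0.237, 0.237, 348.061], [-0.335, 0.632, -0.699, 606.626], [0.016, -0.738, -0.675, 730.959], [0.0, 0.0, 0.0, 1.0]]
```

View pics/scene0.png

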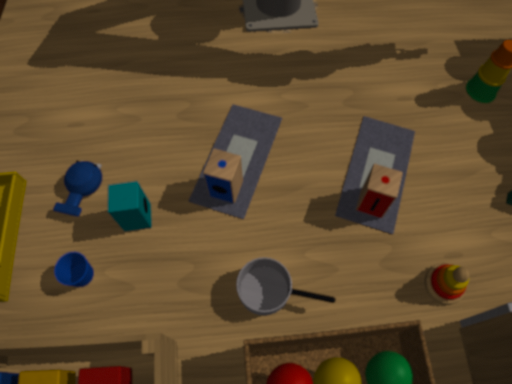

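View pics/side0.png

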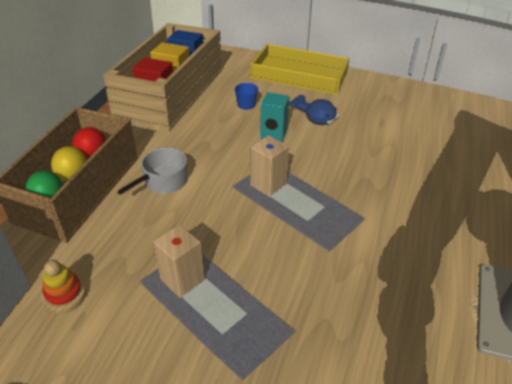

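The scene view shows the red-dot box (dot about (386,180), red slotted face below it) on the right mat and the blue-dot box (dot about (222,163)) on the middle mat. A turquoise block stands at (130,205). The box to tip is the one at (386,180), which has the red dot and the black slot. I'll confirm it in a crop and measure.

```bash
cat > h.py <<'E'
import cv2, numpy as np
from rig import bot
def ray(cal,px):
    K=cal["intrinsics"];k=cal["k1"]
    d=(np.array(px,float)-K[:2,2])/np.array([K[0,0],K[1,1]]); u=d.copy()
    for _ in range(30): u=d/(1+k*(u@u))
    T=cal["cam_to_world"]; return T[:3,3],T[:3,:3]@np.append(u,1)
def onz(cal,px,z):
    o,v=ray(cal,px); return o+v*(z-o[2])/v[2]
def proj(cal,p):
    T=cal["cam_to_world"]; q=T[:3,:3].T@(np.array(p,float)-T[:3,3]); u=q[:2]/q[2]
    return cal["intrinsics"][:2,:2]@(u*(1+cal["k1"]*(u@u)))+cal["intrinsics"][:2,2]
def blobs(m,amin=8):
    c,_=cv2.findContours(m.astype(np.uint8),cv2.RETR_EXTERNAL,cv2.CHAIN_APPROX_NONE)
    return [x for x in c if cv2.contourArea(x)>=amin]
E
python3 - <<'E'
from h import *
rois={"scene":((320,105),(430,245)),"side":((130,220),(305,383))}
out=[]
for n in rois:
    im=cv2.imread(f"pics/{n}0.png"); cal=bot.get_calibration(n); (x0,y0),(x1,y1)=rois[n]
    hsv=cv2.cvtColor(im,cv2.COLOR_BGR2HSV).astype(int); H,S,V=hsv[...,0],hsv[...,1],hsv[...,2]
    roi=np.zeros(H.shape,bool); roi[y0:y1,x0:x1]=1
    red=roi&((H<8)|(H>172))&(S>150)&(V>70)
    for c in blobs(red,4):
        m=cv2.moments(c); p=(m["m10"]/m["m00"],m["m01"]/m["m00"]); print(n,"red",np.round(p,1),m["m00"],np.round(onz(cal,p,114),1))
    mat=roi&(H>95)&(H<140)&(S>20)|(roi&(S<60)&(V>110))
    mat=cv2.morphologyEx(mat.astype(np.uint8),cv2.MORPH_OPEN,np.ones((3,3)))
    pale=roi&(S<60)&(V>130)
    for nm,mm in(("mat",mat),("pale",pale)):
        c=max(blobs(mm),key=cv2.contourArea); W=np.array([onz(cal,p,4)[:2] for p in c[:,0]],np.float32)
        print(n,nm,cv2.contourArea(c),cv2.minAreaRect(W), np.round(cv2.boxPoints(cv2.minAreaRect(W))).tolist())
    wood=roi&(H<25)&(V>150)&(S>30)
    s=3 if n=="scene" else 2
    cr=cv2.resize(im[y0:y1,x0:x1],None,fx=s*1.0,fy=s*1.0,interpolation=cv2.INTER_CUBIC); cr=cv2.copyMakeBorder(cr,0,430-cr.shape[0],0,0,cv2.BORDER_CONSTANT); out.append(cr)
cv2.imwrite("pics/crop0.png",np.hstack(out))
E
```

```text
scene red [384.7 179.3] 38.0 [650.4 129.6 114. ]
scene mat 2679.5 ((574.4579467773438, 159.84324645996094), (122.96021270751953, 271.97198486328125), 64.93773651123047) [[425.0, 162.0], [672.0, 47.0], [724.0, 158.0], [477.0, 273.0]]Traceback (most recent call last):
  File "<stdin>", line 15, in <module>
ValueError: max() iterable argument is empty
```

Run:
```python
from h import *
rois={"scene":((320,105),(430,245)),"side":((130,220),(305,383))}
out=[]
for n in rois:
    im=cv2.imread(f"pics/{n}0.png"); cal=bot.get_calibration(n); (x0,y0),(x1,y1)=rois[n]
    hsv=cv2.cvtColor(im,cv2.COLOR_BGR2HSV).astype(int); H,S,V=hsv[...,0],hsv[...,1],hsv[...,2]
    roi=np.zeros(H.shape,bool); roi[y0:y1,x0:x1]=1
    red=roi&((H<8)|(H>172))&(S>130)&(V>70)
    for c in blobs(red,4):
        m=cv2.moments(c); p=(m["m10"]/m["m00"],m["m01"]/m["m00"]); print(n,"red",np.round(p,1),m["m00"],np.round(onz(cal,p,114),1))
    s=3 if n=="scene" else 2
    for p in ((370,150),(400,140)) if n=="scene" else ((215,305),(255,340)): print(n,p,im[p[1],p[0]],hsv[p[1],p[0]])
    if n=="scene": print("top",im[172,390],hsv[172,390])
    if n=="side": print("top",im[240,190],hsv[240,190],"wood side",im[270,190],hsv[270,190])
    cr=cv2.resize(im[y0:y1,x0:x1],None,fx=s*1.0,fy=s*1.0,interpolation=cv2.INTER_CUBIC); cr=cv2.copyMakeBorder(cr,0,430-cr.shape[0],0,0,cv2.BORDER_CONSTANT); out.append(cr)
cv2.imwrite("pics/crop0.png",np.hstack(out))
```

```text
scene red [384.7 179.3] 38.0 [650.4 129.6 114. ]
scene (370, 150) [105 112 113] [ 26  18 113]
scene (400, 140) [69 62 64] [129  26  69]
top [ 66  98 128] [ 15 124 128]
side red [176.2 240.8] 38.5 [650.5 129.9 114. ]
side (215, 305) [140 154 150] [ 39  23 154]
side (255, 340) [92 89 90] [130   8  92]
top [ 90 123 149] [ 17 101 149] wood side [ 74 103 124] [ 17 103 124]
```

View pics/crop0.png

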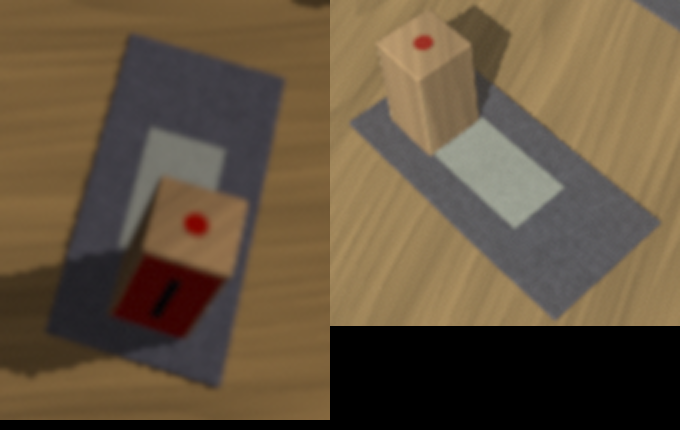

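The crop confirms it: the box has a red dot, and its red face has a black slot and looks away from the robot. Both views put the dot at (650,130). Next I work out the orientation from the corners.

Run:
```python
from h import *
sc,si=bot.get_calibration("scene"),bot.get_calibration("side")
def f(cal,P,z): return np.array([onz(cal,p,z)[:2] for p in P])
o=np.array
def show(n,W):
    print(n,np.round(W).tolist(),"c",np.round(W.mean(0),1),"edges",[(round(float(np.hypot(*d)),0),round(float(np.degrees(np.arctan2(d[1],d[0]))),1)) for d in np.roll(W,-1,0)-W])
show("scene mat",f(sc,[(363.3,116.7),(414.7,131.7),(393,234),(335.7,216)],4))
show("side mat3",f(si,[(140,281),(243,379),(295,331)],4))
show("scene top",f(sc,[(374,164),(403,171.7),(396.3,197.7),(367.3,188.3)],114))
show("side top",f(si,[(153,242.5),(181.5,225),(200,242.5),(175,260)],114))
show("side pale",f(si,[(247,313.5),(222.5,334),(182.5,296.5),(207,279)],4))
show("scene pale far",f(sc,[(370,147.3),(395.3,154.7)],4))
```

```text
scene mat [[423.0, 161.0], [477.0, 278.0], [728.0, 161.0], [675.0, 45.0]] c [575.7 161.2] edges [(129.0, 65.1), (277.0, -25.0), (127.0, -114.8), (277.0, 155.4)]
side mat3 [[724.0, 162.0], [472.0, 278.0], [418.0, 163.0]] c [538. 201.] edges [(278.0, 155.2), (127.0, -114.9), (305.0, -0.3)]
scene top [[615.0, 116.0], [637.0, 171.0], [692.0, 143.0], [666.0, 91.0]] c [652.5 130.1] edges [(59.0, 67.4), (61.0, -26.9), (58.0, -115.9), (58.0, 154.1)]
side top [[687.0, 148.0], [658.0, 92.0], [610.0, 119.0], [633.0, 169.0]] c [647.2 132. ] edges [(62.0, -116.9), (55.0, 151.2), (55.0, 65.4), (57.0, -22.1)]
side pale [[509.0, 158.0], [534.0, 212.0], [633.0, 165.0], [607.0, 112.0]] c [570.8 161.4] edges [(60.0, 65.1), (109.0, -25.6), (59.0, -116.2), (108.0, 154.8)]
scene pale far [[511.0, 158.0], [536.0, 213.0]] c [523.7 185.6] edges [(61.0, 65.5), (61.0, -114.5)]
```

Run:
```python
from h import *
sc=bot.get_calibration("scene")
b=onz(sc,(482,93),0); print("tower base",b)
for z in (60,100,140,180,220): print(z,proj(sc,[b[0],b[1],z]))
print("rings",onz(sc,(445,288),0))
s=bot.sense(); p=s["position"]; w,x,y,z=s["eef_rot"]
from scipy.spatial.transform import Rotation as R
M=R.from_quat([x,y,z,w]).as_matrix(); print(np.round(M,3),np.degrees(np.arctan2(M[1,0],M[0,0])))
u=np.array([np.cos(np.radians(-25.3)),np.sin(np.radians(-25.3)),0])
for d in(75,):
    t=np.array([650.4,129.8,0])+u*d; t[2]=105; print(t,"shift tool",np.round(M.T@(t-p),1))
```

```text
tower base [3.69604190e+02 4.99007824e+02 1.13686838e-13]
60 [492.70196542  77.94315289]
100 [500.33758197  67.11530745]
140 [508.39974925  55.59918107]
180 [516.90819865  43.34473119]
220 [525.87831675  30.30199421]
rings [853.12700882 243.78700556   0.        ]
[[ 0.268  0.963 -0.001]
 [ 0.963 -0.268 -0.002]
 [-0.002 -0.    -1.   ]] 74.42758089808167
[718.20619122  97.74816025 105.        ] shift tool [-337.1  665.7  136.8]
```

Emit:
{"op": "move_arm", "data": {
  "targets": [
    [[0, -0.012, 0.024, -0.01, 0], [0, -0.03, 0.06, -0.02, 0], [0, -0.048, 0.096, -0.02, 0], [0, -0.066, 0.132, -0.02, 0], [0, -0.084, 0.168, -0.02, 0], [0, -0.102, 0.204, -0.02, 0], [0, -0.12, 0.24, -0.02, 0], [0, -0.138, 0.276, -0.02, 0]]
  ]
}}

```text
time: 0.77
position: [397.4, 393.3, 261.9]
eef_rot: [-0.0, 0.796, 0.605, -0.0]
contact_force: [0.4, 0.9, -0.4]
finger_gap: -0.2
```

Emit:
{"op": "move_arm", "data": {
  "targets": [
    [[0, -0.018, 0.036, 0, 0], [0, -0.036, 0.072, 0, 0], [0, -0.054, 0.108, 0, 0], [0, -0.072, 0.144, 0, 0], [0, -0.09, 0.18, 0, 0], [0, -0.108, 0.216, 0, 0], [0, -0.126, 0.252, 0, 0], [0, -0.144, 0.288, 0, 0]]
  ]
}}

```text
time: 1.43
position: [636.2, 177.3, 261.7]
eef_rot: [-0.0, 0.796, 0.605, -0.0]
contact_force: [0.5, 0.7, 0.1]
finger_gap: 0.4
```

Emit:
{"op": "move_arm", "data": {
  "targets": [
    [[0, -0.018, 0.033, 0, 3], [0, -0.036, 0.066, 0, 6], [0, -0.054, 0.1, 0, 9.7], [0, -0.054, 0.1, 0.035, 9.7], [0, -0.054, 0.1, 0.075, 9.7], [0, -0.054, 0.1, 0.115, 9.7], [0, -0.054, 0.1, 0.145, 9.7], [0, -0.054, 0.1, 0.157, 9.7]]
  ]
}}

```text
time: 2.1
position: [712.6, 99.6, 98.2]
eef_rot: [-0.003, 0.845, 0.535, -0.005]
contact_force: [-0.9, -0.4, -0.1]
finger_gap: -0.1
```

Run:
```python
from h import *
s=bot.sense(); print(s["time"],s["position"],s["eef_rot"],s["contact_force"])
a=bot.snapshot("scene");b=bot.snapshot("side")
cv2.imwrite("pics/c1.png",np.hstack([cv2.resize(a[105:245,320:430],None,fx=3,fy=3),cv2.resize(b[190:330,100:245],None,fx=3,fy=3)]))
```

```text
2.1 [712.60487345  99.61417339  98.18915938] [-0.00276149  0.84475881  0.5351179  -0.00487386] [-0.94569548 -0.4157376  -0.06015544]
```

View pics/c1.png

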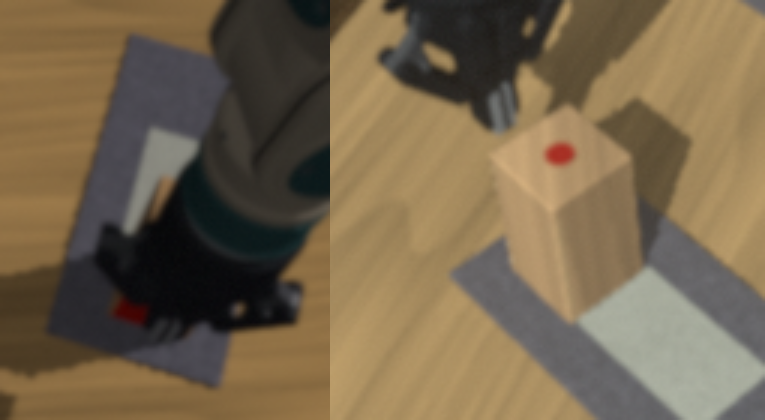

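The scene view and the side view show the closed fingertips just off the red face and centred on it. Now I push slowly along -y.

Emit:
{"op": "move_arm", "data": {
  "targets": [
    [[0, 0, -0.01, 0, 0], [0, 0, -0.019, 0, 0], [0, 0, -0.024, 0, 0], [0, 0, -0.028, 0, 0], [0, 0, -0.032, 0, 0], [0, 0, -0.036, 0, 0], [0, 0, -0.04, 0, 0], [0, 0, -0.045, 0, 0]]
  ]
}}

```text
time: 2.87
position: [677.1, 119.4, 106.1]
eef_rot: [0.001, 0.845, 0.535, 0.001]
contact_force: [1.6, -0.4, 1.1]
finger_gap: 0.4
```

Run:
```python
from h import *
s=bot.sense(); print(s["time"],s["position"],s["contact_force"])
b=bot.snapshot("side")
cv2.imwrite("pics/c2.png",cv2.resize(b[190:384,100:310],None,fx=3,fy=3))
```

```text
2.8667 [677.12693196 119.35111213 106.1196418 ] [ 1.61372502 -0.40540959  1.070518  ]
```

View pics/c2.png

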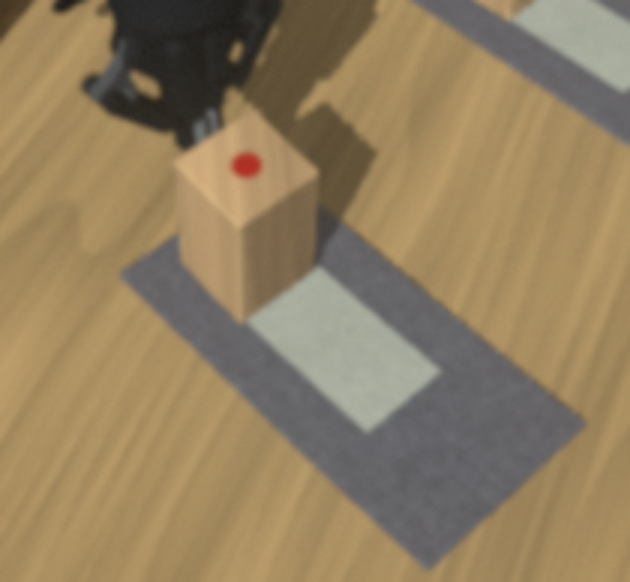

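The box is tilting over its bottom edge, which has stayed in place, and the force is about 1.6 N. I keep going, slower near balance.

Emit:
{"op": "move_arm", "data": {
  "targets": [
    [[0, 0, -0.005, 0, 0], [0, 0, -0.01, 0, 0], [0, 0, -0.015, 0, 0], [0, 0, -0.019, 0, 0], [0, 0, -0.022, 0, 0], [0, 0, -0.025, 0, 0], [0, 0, -0.028, 0, 0], [0, 0, -0.03, 0, 0]]
  ]
}}

```text
time: 3.58
position: [648.8, 132.3, 105.1]
eef_rot: [-0.0, 0.845, 0.535, -0.0]
contact_force: [-0.3, -0.0, 0.2]
finger_gap: -0.1
```

Emit:
{"op": "move_arm", "data": {
  "targets": [
    [[0, 0, -0.002, 0, 0], [0, 0, -0.004, 0, 0], [0, 0, -0.006, 0, 0], [0, 0, -0.008, 0, 0], [0, 0, -0.008, 0, 0], [0, 0, -0.008, 0, 0]]
  ]
}}

```text
time: 4.08
position: [642.1, 135.6, 105.3]
eef_rot: [0.0, 0.845, 0.535, 0.0]
contact_force: [0.2, 0.0, -0.2]
finger_gap: -0.0
```

Run:
```python
from h import *
s=bot.sense(); print(s["time"],s["position"],s["contact_force"])
b=bot.snapshot("side")
cv2.imwrite("pics/c3.png",cv2.resize(b[190:384,100:310],None,fx=3,fy=3))
```

```text
4.0833 [642.10106287 135.58603838 105.31039865] [ 0.22389017  0.02284295 -0.24880737]
```

View pics/c3.png

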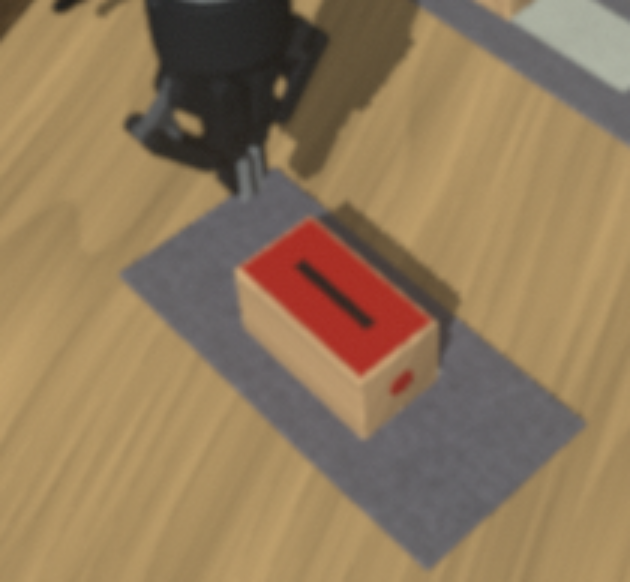

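The box fell cleanly: red face up, with its long side along the mat. I measure it against the rectangle.

```bash
cat > m.py <<'E'
from h import *
C=np.array([573,161.]);th=np.radians(-25.1);u=np.array([np.cos(th),np.sin(th)]);v=np.array([-u[1],u[0]])
import sys
s=bot.sense(); print("t",s["time"],np.round(s["position"],1))
for n,(x0,y0,x1,y1) in {"side":(150,240,290,360),"scene":(330,110,420,225)}.items():
    im=bot.snapshot(n); cal=bot.get_calibration(n); cv2.imwrite(f"pics/m_{n}.png",im)
    h=cv2.cvtColor(im,cv2.COLOR_BGR2HSV).astype(int); H,S,V=h[...,0],h[...,1],h[...,2]
    m=((H<9)|(H>171))&(S>130)&(V>60); r=np.zeros_like(m); r[y0:y1,x0:x1]=1; m=cv2.morphologyEx((m&r).astype(np.uint8),cv2.MORPH_CLOSE,np.ones((3,3)))
    c=max(blobs(m),key=cv2.contourArea)
    W=np.array([onz(cal,p,64)[:2] for p in c[:,0]],np.float32); R=cv2.minAreaRect(W)
    B=cv2.boxPoints(R); d=max(np.roll(B,-1,0)-B,key=lambda e:np.hypot(*e)); a=np.degrees(np.arctan2(d[1],d[0])); a=(a+90)%180-90
    print(n,np.round(R[0],1),np.round(R[1],1),"yaw",round(float(a),1),"along/lat off",np.round([(np.array(R[0])-C)@u,(np.array(R[0])-C)@v],1))
E
python3 m.py
```

```text
t 4.1333 [642.2 135.5 105.3]
side [571.6 166.5] [ 54.7 104. ] yaw -25.6 along/lat off [-3.6  4.4]
scene [604.  133.2] [21.8 16.4] yaw 61.7 along/lat off [ 39.8 -12. ]
```

Side view: the box is about 4 mm off to +v (sideways on the mat) and square within 0.5°. I'll grip it lightly across its width and slide it to centre.

Emit:
{"op": "move_arm", "data": {
  "targets": [
    [[1, 0, -0.02, 0, 0], [1, -0.001, -0.045, 0, 0], [1, -0.002, -0.065, 0, 0], [1, -0.002, -0.077, 0, 0], [1, -0.002, -0.077, 0, 0], [1, -0.002, -0.077, 0, 0], [1, -0.002, -0.077, 0, 0], [1, -0.002, -0.077, 0, 0]]
  ]
}}

```text
time: 4.9
position: [573.3, 166.3, 105.7]
eef_rot: [0.0, 0.845, 0.535, 0.001]
contact_force: [1.0, 0.0, -0.2]
finger_gap: 85.8
```

```bash
python3 m.py
python3 - <<'E'
from h import *
s=bot.sense();print(s["finger_gap"],s["position"])
a=cv2.imread("pics/m_side.png")[170:384,90:310];w=bot.snapshot("wrist")
a=cv2.resize(a,(395,384)); cv2.imwrite("pics/c4.png",np.hstack([a,w[:,56:456]]))
E
```

```text
t 4.9 [573.3 166.3 105.7]
side [572.1 166.1] [ 54.8 104.6] yaw -25.3 along/lat off [-3.   4.3]
scene [571.5 167.5] [ 55.7 105.6] yaw -25.2 along/lat off [-4.1  5.2]
85.6926058070918 [572.87344022 166.28685864 105.46806958]
```

View pics/c4.png

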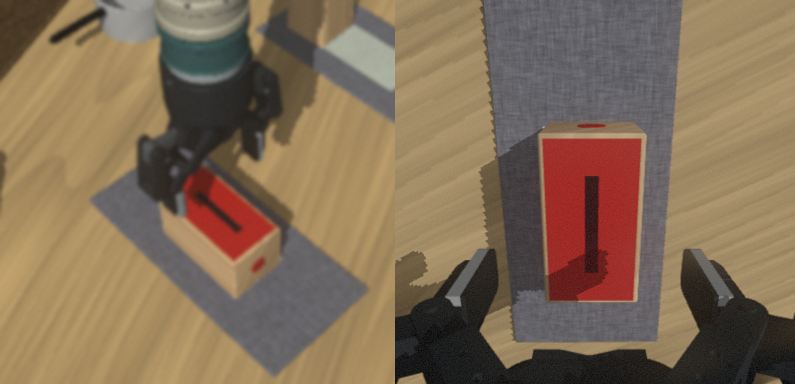

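The wrist view shows the jaws straddling the lying box with clearance on both sides. Both cameras give about +4.5 mm sideways and -3.5 mm along. Lower, grip lightly, slide.

Emit:
{"op": "move_arm", "data": {
  "grip_force": 20,
  "targets": [
    [[1, 0, 0, 0.025, 0], [1, 0, 0, 0.05, 0], [1, 0, 0, 0.067, 0], [1, 0, 0, 0.067, 0], [0.8, 0, 0, 0.067, 0], [0.7, 0, 0, 0.067, 0], [0.6, 0, 0, 0.067, 0], [0.6, 0, 0, 0.067, 0]]
  ]
}}

```text
time: 5.72
position: [573.0, 166.8, 39.7]
eef_rot: [0.001, 0.845, 0.535, 0.001]
contact_force: [1.2, -0.5, 0.5]
finger_gap: 59.6
```

Emit:
{"op": "move_arm", "data": {
  "targets": [
    [[0.6, 0, 0, 0, 0], [0.6, 0, 0, 0, 0], [0.6, -0.0015, 0.001, 0, 0], [0.6, -0.003, 0.0025, 0, 0], [0.6, -0.0045, 0.0035, 0, 0], [0.6, -0.0045, 0.0035, 0, 0], [0.6, -0.0045, 0.0035, 0, 0]]
  ]
}}

```text
time: 6.3
position: [573.9, 162.1, 39.7]
eef_rot: [-0.0, 0.844, 0.536, 0.002]
contact_force: [0.2, 3.7, 6.0]
finger_gap: 59.8
```

Emit:
{"op": "move_arm", "data": {
  "targets": [
    [[0.75, 0, 0, 0, 0], [0.9, 0, 0, 0, 0], [1, 0, 0, 0, 0], [1, 0, 0, 0, 0], [1, 0, 0, -0.02, 0], [1, 0, 0, -0.055, 0], [1, 0, 0, -0.095, 0], [1, 0, 0, -0.13, 0]]
  ]
}}

```text
time: 6.97
position: [572.3, 160.8, 169.4]
eef_rot: [-0.0, 0.845, 0.535, -0.001]
contact_force: [-0.1, -0.2, 0.0]
finger_gap: 85.4
```

Emit:
{"op": "move_arm", "data": {
  "targets": [
    [[1, 0, -0.03, 0, 0], [1, 0, -0.06, 0, 0], [1, 0, -0.09, 0, 0], [1, 0, -0.12, 0, 0], [1, 0, -0.12, 0, 0], [1, 0, -0.12, 0, 0]]
  ]
}}

```text
time: 7.47
position: [462.8, 212.5, 168.0]
eef_rot: [0.0, 0.844, 0.536, -0.0]
contact_force: [0.6, -0.2, -0.5]
finger_gap: 85.4
```

```bash
python3 m.py
python3 - <<'E'
from h import *
s=bot.sense();print(s["finger_gap"],s["contact_force"])
a=cv2.imread("pics/m_side.png");b=cv2.imread("pics/m_scene.png")
cv2.imwrite("pics/c5.png",np.hstack([cv2.resize(a[110:384,90:370],(400,391)),cv2.resize(b[90:285,180:430],(400,312)) if 0 else cv2.resize(b[90:335,180:430],(399,391))]))
E
```

```text
t 7.4667 [462.8 212.5 168. ]
side [572.3 160.9] [ 55.1 103.7] yaw -25.2 along/lat off [-0.6 -0.4]
scene [572.1 162. ] [ 55.9 105.6] yaw -24.9 along/lat off [-1.3  0.6]
85.05156704592443 [ 0.0981466  -0.37814112  0.45354844]
```

View pics/c5.png

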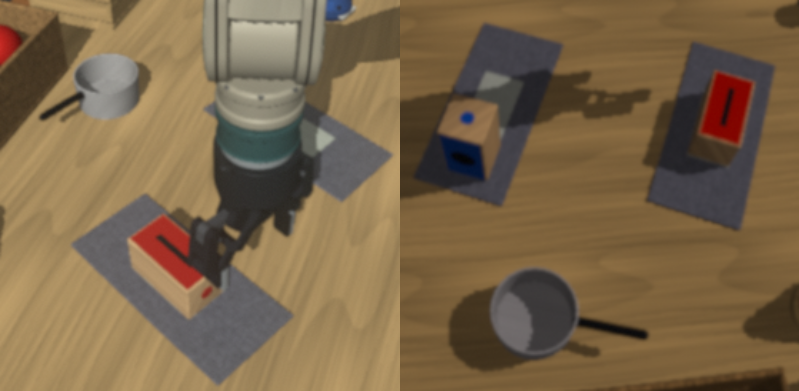

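The box lies centred within about 1 mm, with the red face up. The blue box is still standing. The gripper is clear of everything, so I hand in.

```bash
python3 -c "
from rig import bot
print(bot.sign_off())"
```

```text
the job is handed in; nothing more can be done
None
```

The box with the red slotted face now lies on the pale rectangle of its own mat, along it, with the red face up. I pushed it over from its red face with the closed fingers. It landed about 4–5 mm off to one side, so I gripped it lightly across its width, slid it to the middle and let go.

- **Placing:** in the last check, both cameras put the box within about 1.3 mm of the mat centre and about 0.2° of its long axis. My estimate of the mat centre differs by 4–5 mm between the two cameras, mostly along the mat. I used the average, so the position along the mat is less certain than the 1.3 mm suggests.
- **Blue box:** it still stands on its own mat; I never touched it. I checked this by eye in the last picture.
- **Limits:** I handed in at about 7.6 s with the gripper open and touching nothing. The highest force reading at the end of any move was about 7 N.

No check failed.

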